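Refit the chip cutter's catch plate on its pin and clamp it

TASK

Push the loose steel catch plate along the chip cutter's bed, against the back fence and towards the blade grid, until its hole drops over the fixed pin and it lies flat; slide it, never lift it off the bed. Then push the captive wing knob fully down and, once it is down, turn it clockwise as far as it goes, and let go. Leave the tub, the pot and the dredger where they stand.

Things in the scene. Friction and masses are not known exactly. Their poses are not given: they have to be found in the camera images.
- bed: Fixed grey steel bed of the chip cutter, slab 8 mm thick (top at z 0.008), spanning x -98..+100, y -238..+87 mm of its frame. Origin on the worktop below the pin's axis; z up. The plate travels along bed +y. Upright blade-grid frame, 83 mm high, at y +67..+79 mm. A bridge (top at z 46 mm), y -37..-3 mm, reaches in over the fence from x +91 to +29 mm and carries the wing knob at x +43, y -20 mm.
- pin_top (a point): Top of the fixed steel pin of the bed, at the bed's x = y = 0, z 0.020: 12 mm diameter, rounded top, 12 mm high above the slab. Axes parallel to the bed's.
- fence (a point): Middle of the top edge of the back fence's plate-side face: bed x +56, y -75 mm, z 0.022 (14 mm above the slab). The fence is a steel bar 300 mm long along the bed's y. Axes parallel to the bed's.
- plate: Loose steel catch plate, 0.17 to 0.35 kg, 5 mm thick, flat part x -55..+55, y -115..+22 mm. Origin: centre of its 20 mm through hole, on the underside; z up. Seated, its axes are parallel to the bed's and its origin is 8 mm above the bed's. Far edge x +55 has no flange; against the fence the hole lines up with the pin to 1 mm. Starts 65-95 mm back along -y, 16-30 mm off the fence, turned <0.1 rad.
- flange_end (a point): Middle of the outer face of the plate's trailing flange (plate x 0, y -115 mm, 12 mm above the underside). This upturned flange is 4 mm thick, 24 mm high, 110 mm long; push it from outside along +y. Sliding takes a few N, riding up over the pin up to about 15 N. Axes parallel to the plate's.
- flange_side (a point): Middle of the outer face of the plate's near-side flange (plate x -55, y -47 mm, 12 mm above the underside). Upturned, 4 mm thick, 24 mm high, 137 mm long; push it from outside along +x to bring the plate against the fence. Axes parallel to the plate's.
- tongue (a point): Tip of the plate's leading tongue (plate y +46 mm, 15 mm above the underside): 60 mm wide, bent up at 30 degrees from y +22 mm, so that the plate rides up over the pin when pushed along +y and drops when the hole reaches the pin. Axes parallel to the plate's.
- knob_wing (a point): Centre of the wing of the captive black wing knob: a bar 60 mm long, 14 mm wide, 30 mm high (its top is 15 mm above this point, its underside 15 mm below) on a 12 mm stem above the bridge. x axis across the 14 mm width, y axis along the 60 mm length, z up; it moves and turns with the knob. Knob up: this point is at z 0.0795; fully down: at z 0.0625.
- clamp_press (a joint): How far the wing knob has been pushed down, m: 0 up, 0.017 fully down. Stays where it is left (friction about 3 N). If the plate is still riding on the pin the foot under the knob meets it and the knob cannot go fully down.
- clamp_turn (a joint): Turn of the wing knob, rad, growing clockwise seen from above: 0 with the wing along the bed's y axis, 1.5 at its stop. Starts between 0 and 0.3, light friction, stays where it is left.
- sauce_tub: Small lidded sauce tub, 66 x 73 x 37 mm, standing on the worktop on the robot's side of the bed; origin at the centre of its underside. Leave alone.
- steel_pot: Small open steel pot, 67 mm across, 52 mm high, on the worktop beyond the grid end of the bed; origin at the centre of its underside. Leave alone.
- dredger: White-metal salt dredger, 68 mm across, 115 mm high, on the worktop beyond the other end of the bed; origin at the centre of its underside. Leave alone.

How it is judged:
On the way, in this order (a step that is already met when the one before it is completed fails the run):
1. the plate's hole has dropped over the pin and the plate lies flat (horizontal distance between plate and bed below 0.007 m and height (world z) of plate below 0.0105 m and angle between plate's own z axis and vertical below 0.03 rad), for 0.2 s.
2. the knob is pushed fully down (value of joint clamp_press above 0.014 m), for 0.1 s.
3. the knob is turned clockwise to its stop (value of joint clamp_turn above 1.25 rad and value of joint clamp_press above 0.014 m), for 0.1 s.
At the end, for the whole second after the job is handed in: The plate lies flat on the bed (within 0.03 rad and 2.5 mm of height) with its hole over the pin (axes within 7 mm), along the fence within 0.1 rad, at rest; the wing knob is down by more than 14 of 17 mm and turned by more than 1.25 of 1.5 rad (all of step 1 and all of step 3 and angle between the y axis of plate and the y axis of bed, either way round below 0.1 rad and linear speed of plate below 0.02 m/s); the robot touches nothing.
It fails at once if the plate is lifted off the bed (more than about 25 mm) (height (world z) of plate above 0.035 m).
It fails at once if the tub, the pot or the dredger is moved by more than 25 mm (distance of any of sauce_tub, steel_pot, dredger from where it was at the start of the episode above 0.025 m).
It also fails if it takes over 61 s, if anything falls off the work surface, if the arm or the gripper's body presses on something with over 40 N, if the wrist force passes 120 N, or if a joint passes its speed limit or range.

ROBOT

A 6-joint arm with a two-finger parallel gripper is mounted at the origin on a cart in front of the work surface, level with it; the furniture and walls round the work are solid. World frame = base frame: x ahead of the robot, y to its left, z up, the work surface at z = 0. Lengths are in m, angles in rad, forces in N, time in s.
With the tool pointing down it reaches from about 0.275 to 1 m from the base axis. Payload 8.4 kg.
Tool frame: the origin (TCP) lies midway between the tips of the shut fingers; the grasp point (between the pads) lies 19 mm behind it (arm.grip_point_offset is the distance from the TCP to the grasp point, in m); z points along the fingers, y is the line along which they close (so a half turn about z gives the same grasp; the last joint's range is limited). The gripper opens to 85 mm and grips with 20 to 120 N. Pads are 22 mm wide; open, the fingers measure 114 mm over their backs; the gripper's body (76 mm by 85 mm) begins 54 mm behind the grasp point. The pads swing forward as they close: fully open they stand 13 mm farther back than shut.
Start: joints at [1.194, 0.353, 1.633, -0, 1.155, -0.002], TCP at [0.229, 0.582, 0.196] pointing down, gripper open.
Joint ranges: [-2.63, 2.63], [-0.92, 2.1], [0.06, 2.66], [-1.3, 4.44], [0, 2.69], [-3.02, 3.02]. Speed limits (rad/s): [2.22, 2.22, 2.79, 3.14, 3.14, 3.14].

INTERFACE

Orientations are given as [roll, pitch, yaw] about the fixed x, y, z axes, in that order (R = Rz(yaw) Ry(pitch) Rx(roll)).
In Python, from station import arm gives the robot as it stands. Calls block until the motion is done:
- arm.move_to(position, orientation): joint-space move of the TCP to a pose.
- arm.line_to(position, orientation=None, max_speed=0.15): straight line of the TCP; orientation=None keeps the orientation; max_speed is the mean speed in m/s.
- arm.goto_joints(angles): joint-space move.
- arm.move_gripper(opening): finger opening in m; the grip force is fixed at half the most; returns when the fingers have stopped.
- arm.wait(seconds).
- arm.inverse_kinematics(position, orientation): joint angles nearest the present ones, or None.
- arm.capture(name): name is "scene" or "side" or "wrist"; returns a dict with "image" (400x640x3 uint8, red, green, blue), "depth" (400x640 float32, m along the optical axis (not along the pixel's ray), 0 where there is no reading), "fov_y" (degrees; the focal length in pixels is half the picture's height over the tangent of half this angle, whatever the lens; pixels are square), "cx", "cy" (the principal point, pixels), "k1" (the pictures are not rectified: a ray, as slopes to the right and down, at radius r is drawn at 1 + k1 r^2 times it, then the intrinsics apply), "rvec" (rotation vector, rad) and "tvec" (3), from world to camera coordinates, as OpenCV has them; the wrist camera has in their place "tool_from_camera" (4x4, takes a point from camera to tool coordinates, whose origin is the TCP and whose axes are the flange's). Camera axes: x right, y down, z forward; pixel columns grow to the right and rows downward; lengths in m; the calibration is good to about 2 mm. A picture is of the moment at which its call begins: read the wrist's pose just before it.
A pose or a line that the arm cannot do raises arm.PlanningError and nothing moves.
- arm.sign_off(): hands the job in; it is judged then, once.
Readings, each from a call of its own:
- arm.get_time_s(): time.
- arm.get_q(): joint angles.
- arm.get_qd(): joint speeds.
- arm.get_joint_efforts(): joint torques, N m.
- arm.get_ee_pos(): TCP position.
- arm.get_eef_rot(): TCP orientation.
- arm.get_wrist_force(): force on the tool from outside, world axes, zero at the start.
- arm.get_torque(): the same for the moment, N m.
- arm.get_width(): finger opening in m.
- arm.get_finger_force(): force on a finger pad.
Only numpy, scipy, OpenCV 4.12 (cv2) and the standard library are available. Lean on these libraries where they do the work, as an engineer would, in place of code of your own. Each camera call takes 0.05 s, during which the arm holds its last target. There are 200 camera calls.

## Working session

There is one attempt and no reset: what is moved stays moved. The work goes in short steps, each a Python script; the robot and the scene stay as the last script left them, time stands still between calls to the robot, and variables do not carry over. Pictures are saved under pics/ and viewed, at most 13 in all, crops included, and the job is handed in when it is done.

```bash
mkdir -p pics
cat > h.py <<'E'
import numpy as np, cv2, pickle
from station import arm
def K(c):
    f=c["image"].shape[0]/2/np.tan(np.radians(c["fov_y"])/2); return f
def cloud(c):
    h,w=c["depth"].shape; f=K(c); v,u=np.mgrid[0:h,0:w]
    Km=np.array([[f,0,c["cx"]],[0,f,c["cy"]],[0,0,1.]])
    p=np.stack([u,v],-1).reshape(-1,1,2).astype(float)
    n=cv2.undistortPoints(p,Km,np.array([c["k1"],0,0,0.])).reshape(h,w,2)
    d=c["depth"]; P=np.dstack([n*d[...,None],d])
    R,_=cv2.Rodrigues(np.array(c["rvec"],float)); 
    W=(P-np.array(c["tvec"]).reshape(3))@R
    W[d==0]=np.nan; return W
E
python3 - <<'E'
from h import *
for n in ("scene","side"):
    c=arm.capture(n); cv2.imwrite(f"pics/{n}0.png",c["image"][...,::-1]); pickle.dump(c,open(n+".pkl","wb"))
    print(n,c["fov_y"],c["rvec"],c["tvec"],c["k1"])
print(arm.get_time_s(),arm.get_eef_rot())
E
```

```text
scene 48.4446122746872 [ 2.32163797 -0.92084313  0.30392369] [-0.3952264   0.30836056  0.90118526] 0.0347261664097796
side 52.8847364942365 [ 2.19856574 -0.37687587  0.16241462] [-0.5190424   0.16124678  1.05399444] -0.05973211735780529
0.1 [-3.14034686e+00  2.19681957e-05  2.76682977e+00]
```

View pics/scene0.png

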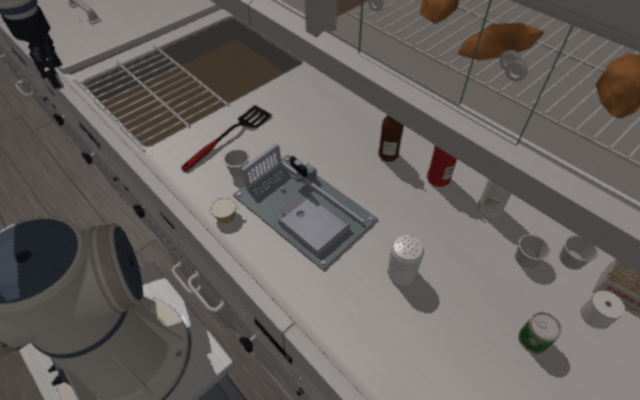

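View pics/side0.png

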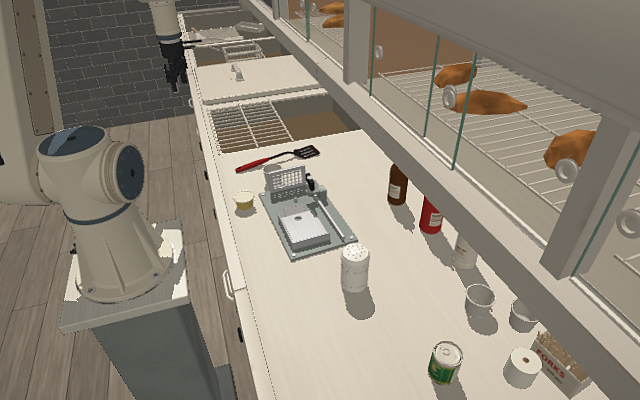

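Both views show the cutter bed between about (235,195) and (375,220) in the scene picture. The grid is at its upper left, the knob at (295,163) and the plate at (315,222). I'll enlarge both.

Run:
```python
from h import *
for n,(x,y,w,h,s) in dict(scene=(205,130,200,140,4),side=(230,150,145,120,5)).items():
    c=pickle.load(open(n+".pkl","rb")); im=cv2.resize(c["image"][y:y+h,x:x+w,::-1],None,fx=s,fy=s,interpolation=cv2.INTER_CUBIC)
    cv2.imwrite(f"pics/{n}_crop.png",im)
    W=cloud(c)
    # top-down z map from the cloud
    m=(W[...,0]>0.1)&(W[...,0]<0.9)&(abs(W[...,1])<0.6)&(W[...,2]>0.004)&(W[...,2]<0.1)
    print(n,W[m].min(0),W[m].max(0))
    for z0,z1 in((.005,.011),(.0115,.016),(.034,.04)):
        k=m&(W[...,2]>z0)&(W[...,2]<z1); 
        v,u=np.nonzero(k); s2=(u>x)&(u<x+w)&(v>y)&(v<y+h); P=W[v[s2],u[s2]][:,:2].astype(np.float32)
        print(z0,len(P),np.round(P.mean(0),4),cv2.minAreaRect(P))
```

```text
scene [ 0.10001978 -0.59997414  0.00400046] [0.89732955 0.59909502 0.09995958]
0.005 4728 [0.4981 0.0304] ((0.5049177408218384, 0.08327820897102356), (0.4393751621246338, 0.4594564437866211), 27.766944885253906)
0.0115 1635 [0.4929 0.0021] ((0.5048453211784363, 0.08455704152584076), (0.37338656187057495, 0.5254226326942444), 36.41887664794922)
0.034 582 [0.4072 0.1438] ((0.5250155925750732, 0.049460798501968384), (0.3837011456489563, 0.4542142152786255), 37.869476318359375)
side [ 0.10010475 -0.59996897  0.00400005] [0.8857603  0.59866687 0.09999532]
0.005 2813 [0.503  0.0281] ((0.5026705265045166, 0.15179011225700378), (0.5842577219009399, 0.45113611221313477), 62.12921142578125)
0.0115 1020 [0.4843 0.0146] ((0.45782583951950073, 0.12281541526317596), (0.2634011507034302, 0.5149513483047485), 3.0247457027435303)
0.034 283 [0.3955 0.1555] ((0.47566574811935425, 0.09024514257907867), (0.22298213839530945, 0.34517574310302734), 30.982847213745117)
```

View pics/scene_crop.png

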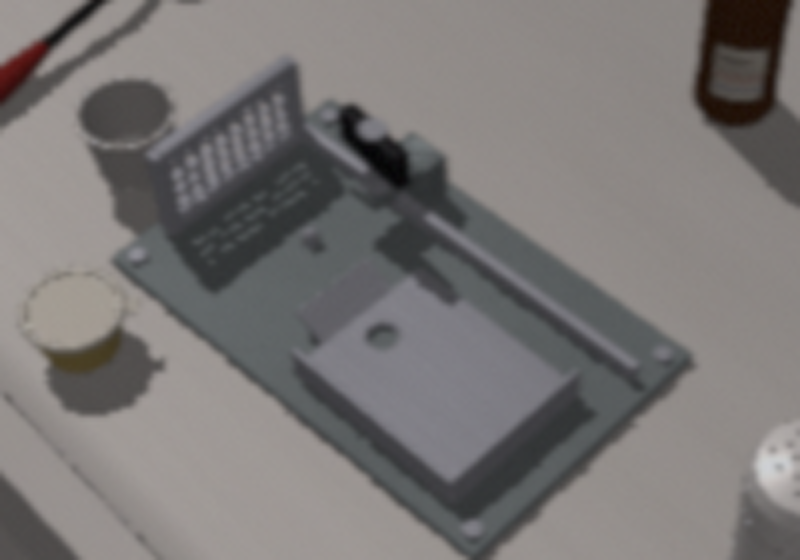

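View pics/side_crop.png

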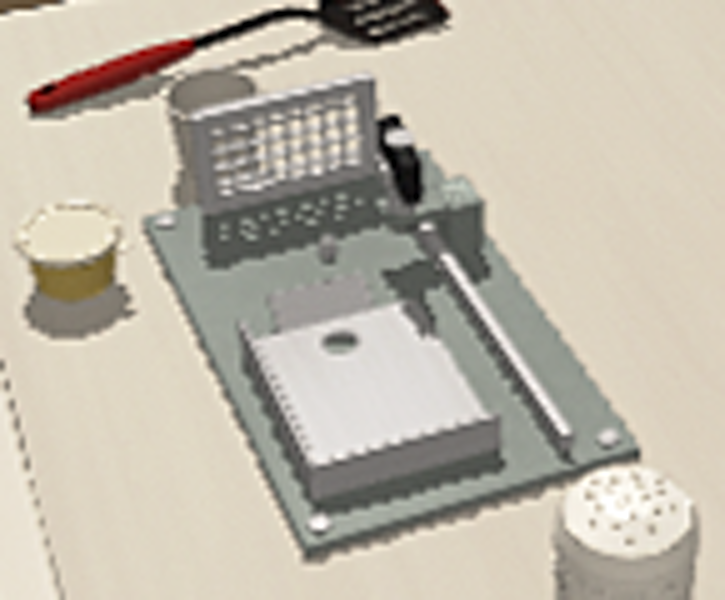

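The scene crop shows bed corners at (115,260), (475,558) and (692,358), pin top at (313,233), hole at (381,335), trailing flange top edge from (452,472) to (578,373), and knob at (372,140). The side crop shows bed corners at (147,218), (308,560) and (637,455), pin at (328,242), and hole at (341,342).

```bash
cat >> h.py <<'E'
OFF=dict(scene=(205,130,4),side=(230,150,5))
def pt(n,x,y,z):
    c=pickle.load(open(n+".pkl","rb")); ox,oy,s=OFF[n]; f=K(c)
    u=(x+.5)/s-.5+ox; v=(y+.5)/s-.5+oy
    Km=np.array([[f,0,c["cx"]],[0,f,c["cy"]],[0,0,1.]])
    r=np.append(cv2.undistortPoints(np.array([[[u,v]]],float),Km,np.array([c["k1"],0,0,0.])).ravel(),1)
    R,_=cv2.Rodrigues(np.array(c["rvec"],float)); C=-R.T@np.array(c["tvec"]).reshape(3); d=R.T@r
    return C+d*(z-C[2])/d[2]
def fit(B,P):
    B=np.array(B,float);P=np.array(P)[:,:2]; b=B-B.mean(0);p=P-P.mean(0)
    a=np.arctan2((b[:,0]*p[:,1]-b[:,1]*p[:,0]).sum(),(b*p).sum()); R=np.array([[np.cos(a),-np.sin(a)],[np.sin(a),np.cos(a)]])
    t=P.mean(0)-R@B.mean(0); return a,t,P-(B@R.T+t)
E
python3 - <<'E'
from h import *
np.set_printoptions(precision=4,suppress=True)
S=dict(scene=[(-.098,.087,.008,115,260),(-.098,-.238,.0,475,558),(.1,-.238,.008,692,358),(0,0,.02,313,233),(.056,-.225,.022,636,364),(.034,.079,.091,293,60),(.043,-.02,.0945,376,138)][:5],
 side=[(-.098,.087,.008,147,218),(-.098,-.238,.0,308,560),(.1,-.238,.008,637,455),(0,0,.02,328,238),(.056,-.225,.022,566,436)])
for n,L in S.items():
    a,t,r=fit([l[:2] for l in L],[pt(n,l[3],l[4],l[2]) for l in L]); print(n,'bed',a,t); print(r*1000)
    R=np.array([[np.cos(a),-np.sin(a)],[np.sin(a),np.cos(a)]])
    Q=dict(scene=[('hole',381,335,.013),('fl_near',452,474,.032),('fl_far',580,373,.032),('farlead',408,280,.013),('tongueR',366,256,.023),('knobtop',374,132,.0945)],
      side=[('hole',341,341,.013),('fl_near',316,467,.032),('fl_far',499,420,.032),('farlead',405,306,.013),('knobtop',398,130,.0945)])[n]
    for q in Q:
        w=pt(n,*q[1:])[:2]; print(q[0],w,'bed',R.T@(w-t))
    # objects
    W=cloud(pickle.load(open(n+".pkl","rb")))
E
```

```text
scene bed 0.06378320794455491 [0.5008 0.1093]
[[ 1.2158 -4.1624]
 [ 2.7114  4.6243]
 [-5.8093 -0.9034]
 [-0.9549 -2.5302]
 [ 2.837   2.9718]]
hole [0.4808 0.0192] bed [-0.0257 -0.0886]
fl_near [ 0.4363 -0.0946] bed [-0.0773 -0.1994]
fl_far [ 0.5393 -0.095 ] bed [ 0.0254 -0.2063]
farlead [0.5218 0.0402] bed [ 0.0166 -0.0703]
tongueR [0.5105 0.0669] bed [ 0.007 -0.043]
knobtop [0.5434 0.0908] bed [ 0.0414 -0.0212]
side bed 0.04973709401425983 [0.5034 0.1055]
[[ 1.5385 -2.9786]
 [ 2.3239  0.798 ]
 [-5.1828 -1.2821]
 [-1.2863  2.0087]
 [ 2.6068  1.454 ]]
hole [0.4834 0.0164] bed [-0.0244 -0.088 ]
fl_near [ 0.4356 -0.1026] bed [-0.078  -0.2044]
fl_far [ 0.5395 -0.1007] bed [ 0.0258 -0.2077]
farlead [0.5287 0.0348] bed [ 0.0218 -0.0718]
knobtop [0.5479 0.0995] bed [ 0.0441 -0.0082]
```

```bash
cat >> h.py <<'E'
np.set_printoptions(precision=4,suppress=True)
A=0.057; T=np.array([0.502,0.1075])
RB=np.array([[np.cos(A),-np.sin(A)],[np.sin(A),np.cos(A)]])
def bw(x,y,z): return [*(RB@[x,y]+T),z]
def wb(p): return np.append(RB.T@(np.array(p)[:2]-T),p[2])
def fb(): f=np.array(arm.get_wrist_force()); return np.append(RB.T@f[:2],f[2])
def ori(th): return [np.pi,0,A+th]   # th=0: fingers close along bed y; pi/2: along bed x
def push(p0,d,n,step,th,lim,f0,sp=.04):
    "push from bed point p0 along axis d in steps until force over lim"
    for i in range(1,n+1):
        p=np.array(p0,float); p[d]+=i*step
        arm.line_to(bw(*p),ori(th),max_speed=sp); f=fb()-f0
        print(i,wb(arm.get_ee_pos())*1000,f,round(arm.get_time_s(),1))
        if -f[d]>lim: break
    return p
E
python3 - <<'E'
from h import *
for n,x,y,z in (('scene',75,300,.037),('scene',125,105,.052)): print(n,pt(n,x,y,z))
print('dredger',pt('scene',(407-205)*4,(243-130)*4,.115))
for e in ((348,112),(402,172)): print('wing end',wb(pt('scene',*e,.09)))
arm.move_gripper(.06)
arm.move_to(bw(-.113,-.135,.15),ori(0))
arm.line_to(bw(-.113,-.135,.007),ori(0),max_speed=.12)
f0=fb(); print(f0,arm.get_time_s(),arm.get_q())
p=push((-.113,-.135,.007),0,16,.003,0,14,f0)
print(p)
c=arm.capture("scene"); cv2.imwrite("pics/s1.png",cv2.resize(c["image"][130:270,205:405,::-1],None,fx=4,fy=4,interpolation=cv2.INTER_CUBIC))
E
```

```text
scene [0.3518 0.154  0.037 ]
scene [0.4655 0.2541 0.052 ]
dredger [ 0.545  -0.2515  0.115 ]
wing end [0.0441 0.0083 0.09  ]
wing end [ 0.0316 -0.0521  0.09  ]
[ 0.3617 -0.2886 -0.3565] 4.1 [-0.0885  0.3229  2.2473  0.      0.5706  1.4253]
1 [-109.3131 -135.0846    7.4055] [-1.2664  1.3348  0.2003] 4.3
2 [-106.6502 -135.0306    7.0936] [-0.875  -0.3144  0.5931] 4.6
3 [-103.7325 -135.0193    6.9925] [-0.9244  0.5428  0.4241] 4.8
4 [-100.7522 -135.0227    7.0056] [0.3195 0.0152 0.5424] 5.1
5 [ -97.7149 -135.0203    7.0143] [0.1352 0.858  0.3898] 5.3
6 [ -94.7784 -135.0167    7.0106] [0.2004 1.3159 0.1644] 5.6
7 [ -91.7515 -135.0098    7.0204] [-0.146  -0.7617  0.535 ] 5.8
8 [ -88.724  -135.0186    7.0078] [0.7531 1.0033 0.0638] 6.1
9 [ -85.7189 -135.0236    7.023 ] [-0.8242 -0.4001 -0.0545] 6.3
10 [ -82.7267 -135.0238    7.0194] [-0.4166  0.3897  0.559 ] 6.6
11 [ -79.7063 -135.0189    7.0297] [ 0.5394 -0.3447 -0.1841] 6.8
12 [ -76.7375 -135.0026    7.0298] [-0.6105  0.248   0.6856] 7.1
13 [ -73.7394 -135.0154    7.0239] [-0.2372  0.1605  0.8347] 7.3
14 [ -70.7538 -135.0164    7.0227] [-0.5398 -0.4797  0.6618] 7.6
15 [ -67.7609 -135.0342    7.0112] [-0.6371  0.519   0.8728] 7.8
16 [ -64.7334 -135.03      7.016 ] [-0.1744 -1.3155 -0.1824] 8.1
[-0.065 -0.135  0.007]
```

View pics/s1.png

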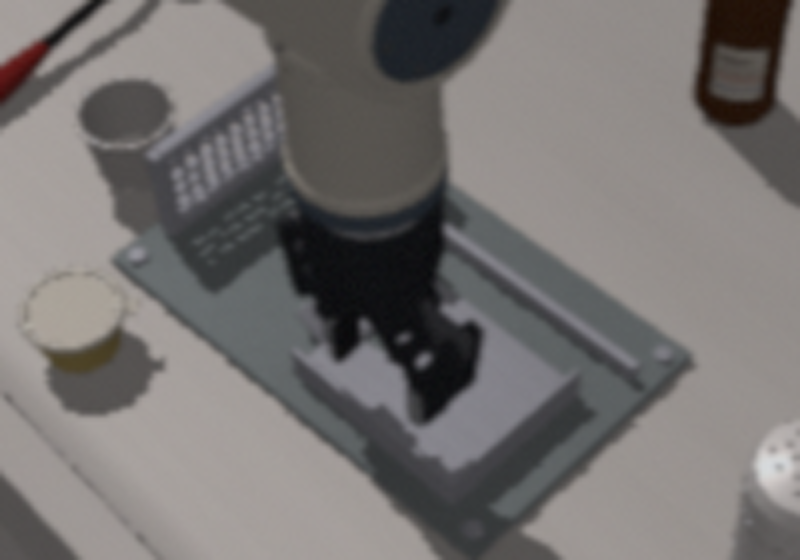

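The fingers are over the plate, with tips at about (345,355) and (425,415), and the plate has not moved. They seem to have passed over the flange, so I'll check their height from the depth image.

Run:
```python
from h import *
print(arm.get_width(),arm.get_ee_pos(),arm.get_eef_rot(), fb())
for n in ("scene","side"):
    c=arm.capture(n); W=cloud(c); pickle.dump(c,open(n+"_1.pkl","wb"))
    B=np.dstack([(W[...,:2]-T)@RB,W[...,2]])*1000
    dark=(c["image"].max(2)<60)&(abs(B[...,0]+65)<60)&(abs(B[...,1]+135)<90)&(B[...,2]>-5)&(B[...,2]<120)
    P=B[dark]
    for z0 in range(0,100,8):
        s=P[(P[:,2]>=z0)&(P[:,2]<z0+8)]
        if len(s): print(n,z0,len(s),np.round(s.min(0)),np.round(s.max(0)))
cv2.imwrite("pics/s2.png",cv2.resize(c["image"][150:270,230:375,::-1],None,fx=5,fy=5,interpolation=cv2.INTER_CUBIC))
```

```text
0.05955609466850434 [ 0.4449 -0.031   0.007 ] [ 3.1416 -0.      0.057 ] [-0.3344  0.46   -0.7668]
scene 0 164 [ -97. -223.    3.] [ -5. -80.   8.]
scene 8 118 [ -98. -222.    8.] [-10. -97.  13.]
scene 48 11 [ -75. -104.   49.] [ -58. -102.   56.]
scene 56 21 [ -77. -177.   56.] [ -58. -101.   64.]
scene 64 27 [ -77. -177.   64.] [ -57. -101.   72.]
scene 72 22 [ -78. -178.   72.] [ -56. -101.   80.]
scene 80 20 [ -78. -175.   80.] [-61. -98.  88.]
scene 88 25 [ -80. -190.   89.] [-66. -83.  96.]
scene 96 64 [ -80. -195.   96.] [-54. -74. 104.]
side 48 11 [ -74. -174.   49.] [ -57. -103.   56.]
side 56 15 [ -74. -180.   56.] [ -56. -104.   63.]
side 64 16 [ -74. -182.   65.] [ -55. -104.   71.]
side 72 21 [ -73. -183.   73.] [ -55. -103.   79.]
side 80 3 [ -75. -182.   81.] [ -72. -107.   86.]
side 88 4 [ -76. -197.   90.] [ -62. -104.   96.]
side 96 39 [ -79. -201.   97.] [-54. -80. 104.]
```

View pics/s2.png

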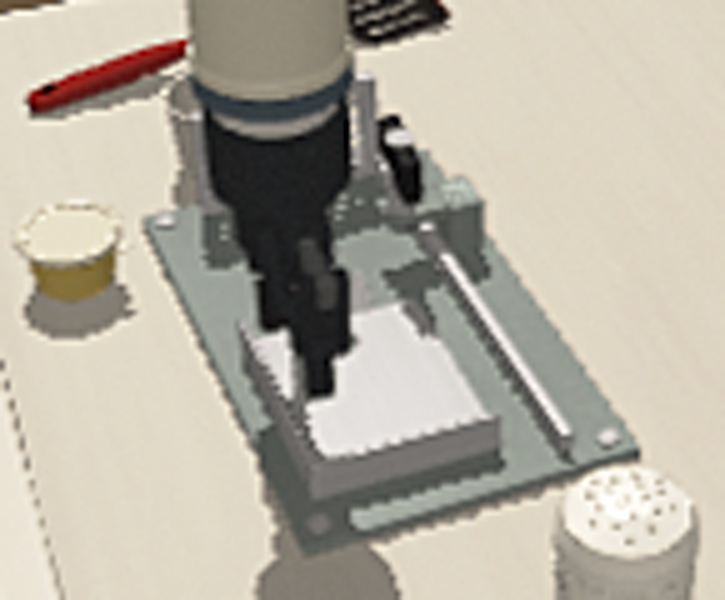

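Run:
```python
from h import *
for z in (.02,.03,.04,.05,.06): print(z,wb(pt('scene',425,420,z))*1000,wb(pt('side',318,397,z))*1000, 'far finger scene',wb(pt('scene',342,358,z))*1000)
for n,x,y in(('scene',425,410),('side',318,388)):
    c=pickle.load(open(n+"_1.pkl","rb"));W=cloud(c);ox,oy,s=OFF[n];u=int(x/s+ox);v=int(y/s+oy)
    for dv in range(-3,4): print(n,v+dv,np.round(wb(W[v+dv,u])*1000,1),c["image"][v+dv,u])
```

```text
0.02 [ -55.803  -154.7592   20.    ] [ -54.8677 -139.6228   20.    ] far finger scene [-58.096  -86.0921  20.    ]
0.03 [ -60.3844 -159.7644   30.    ] [ -58.0942 -150.7323   30.    ] far finger scene [-62.651  -91.8838  30.    ]
0.04 [ -64.9658 -164.7695   40.    ] [ -61.3206 -161.8418   40.    ] far finger scene [-67.2061 -97.6754  40.    ]
0.05 [ -69.5471 -169.7747   50.    ] [ -64.5471 -172.9513   50.    ] far finger scene [ -71.7612 -103.4671   50.    ]
0.06 [ -74.1285 -174.7798   60.    ] [ -67.7736 -184.0607   60.    ] far finger scene [ -76.3163 -109.2587   60.    ]
scene 229 [ -72.8 -174.9   81. ] [15 16 17]
scene 230 [ -72.6 -174.4   76.3] [20 22 23]
scene 231 [ -73.5 -175.2   74.1] [21 22 24]
scene 232 [ -74.2 -175.7   71.4] [22 22 25]
scene 233 [ -75.4 -176.9   70.1] [26 26 28]
scene 234 [ -73.1 -174.2   60.8] [32 33 35]
scene 235 [ -74.9 -176.    60.6] [61 61 64]
side 224 [ -65.8 -179.2   73. ] [32 31 32]
side 225 [ -65.4 -176.9   67.5] [32 32 34]
side 226 [ -66.8 -181.    67.8] [30 28 31]
side 227 [ -65.3 -175.    59. ] [31 30 32]
side 228 [ -66.1 -177.2   57.5] [11 13 12]
side 229 [ -67.2 -180.2   56.7] [88 87 82]
side 230 [ -54.2 -134.4   11.8] [204 200 194]
```

The depth readings put the fingertips at z of about 48 mm while the reported TCP is 7 mm, so they passed over the flange without touching it. I'll back off and find the true tip height by touching the worktop beside the bed with a force guard.

Run:
```python
from h import *
arm.line_to(bw(-.065,-.135,.03),ori(0),max_speed=.1)
arm.line_to(bw(-.118,-.135,.03),ori(0),max_speed=.12)
arm.line_to(bw(-.118,-.135,.004),ori(0),max_speed=.08); f0=fb(); print(f0,arm.get_time_s())
z=.004
while z>-.045:
    z-=.002 
    try: arm.line_to(bw(-.118,-.135,z),ori(0),max_speed=.03)
    except arm.PlanningError as e: print(e); break
    f=fb()-f0
    if f[2]>4 or abs(f[0])>6: break
print(z,wb(arm.get_ee_pos())*1000,f,arm.get_time_s())
W=cloud(arm.capture("side")); B=np.dstack([(W[...,:2]-T)@RB,W[...,2]])*1000
m=(abs(B[...,0]+118)<14)&(abs(B[...,1]+135)<60)&(B[...,2]>5)&(B[...,2]<60); print(B[m].min(0),B[m].max(0))
```

```text
[0.4489 0.2863 0.7525] 9.7
-0.04200000000000002 [-117.9675 -135.028   -40.4913] [-8.8723  0.8049 43.2395] 15.45
[-131.3166 -194.9827    5.2595] [-107.7362  -80.8928   58.6889]
```

Contact came at TCP z of about -0.040, so with this opening the tips sit about 40 mm above the reported TCP. I'll push with the tips at z of about 14 mm.

```bash
sed -i 's/^def push/OZ=-.040 # tip height -> TCP at 60 mm opening\ndef push/' h.py
python3 - <<'E'
from h import *
z=.015+OZ
arm.line_to(bw(-.118,-.135,z),ori(0),max_speed=.1); f0=fb(); print(f0)
arm.line_to(bw(-.097,-.135,z),ori(0),max_speed=.08)
p=push((-.097,-.135,z),0,14,.003,0,12,f0,.06)
c=arm.capture("side"); pickle.dump(c,open("side.pkl","wb"))
cv2.imwrite("pics/s3.png",cv2.resize(c["image"][150:270,230:375,::-1],None,fx=5,fy=5,interpolation=cv2.INTER_CUBIC))
E
```

```text
[ 0.2083 -0.579  -0.2994]
1 [ -94.0744 -134.9858  -25.0743] [-0.6518  0.8417  0.7073] 16.5
2 [ -90.8433 -135.0065  -24.9563] [-0.2987  0.2228  0.7513] 16.7
3 [ -87.6849 -135.0113  -24.9684] [-0.2542  0.359  -1.1914] 17.0
4 [ -84.5506 -135.0163  -24.9652] [-0.1013  0.5116 -0.1022] 17.2
5 [ -81.4864 -135.0276  -24.9635] [-0.1251  0.7489  0.1157] 17.5
6 [ -78.49   -135.0407  -24.9597] [ 0.1509 -0.1391  0.1952] 17.7
7 [ -75.4626 -135.0491  -24.9428] [-0.2677  0.8631  0.4093] 18.0
8 [ -72.5174 -135.0365  -24.9548] [ 0.8428  0.1535 -0.1319] 18.2
9 [ -69.4974 -135.0345  -24.9601] [-0.3395 -0.1176  0.0026] 18.5
10 [ -66.5011 -135.0275  -24.9471] [ 0.0436  0.5301 -0.1611] 18.7
11 [ -65.2885 -134.9205  -25.2541] [-6.0924  0.04    0.9809] 19.0
12 [ -65.4302 -134.666   -25.6332] [-13.062   -0.4941   9.0672] 19.2
```

View pics/s3.png

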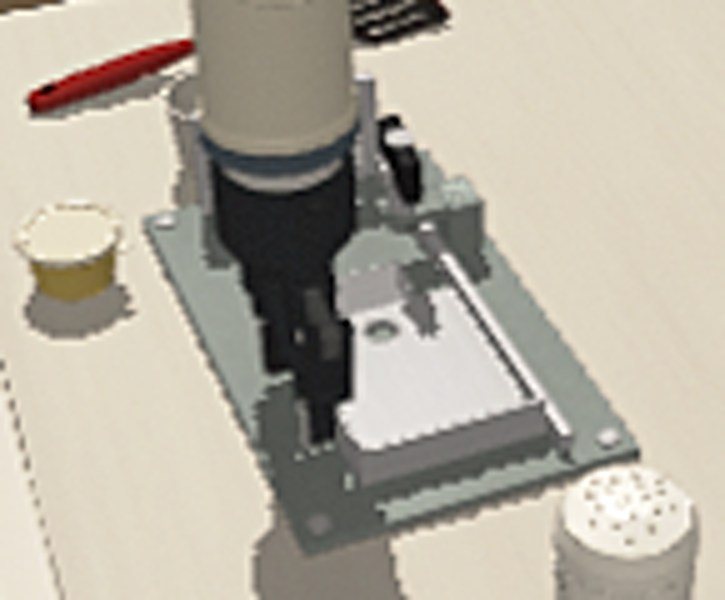

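The plate is against the fence, with its hole at crop (382,330). Next I push the trailing flange.

Run:
```python
from h import *
z=.015+OZ; h=np.pi/2; x=-.008
arm.line_to(bw(-.085,-.135,z),ori(0),max_speed=.15)
arm.line_to(bw(-.085,-.135,.045),ori(0),max_speed=.25)
arm.move_to(bw(x,-.228,.045),ori(h))
arm.line_to(bw(x,-.228,z),ori(h),max_speed=.12); f0=fb(); print(f0,arm.get_time_s())
p=push((x,-.228,z),1,11,.008,h,30,f0,.08)
p=push(p,1,9,.002,h,22,f0,.04)
c=arm.capture("side"); pickle.dump(c,open("side.pkl","wb"))
cv2.imwrite("pics/s4.png",cv2.resize(c["image"][150:270,230:375,::-1],None,fx=5,fy=5,interpolation=cv2.INTER_CUBIC))
```

```text
[-0.1257 -0.3574  0.9701] 22.2833
1 [  -7.6112 -219.6072  -24.3422] [-0.4704  0.4377 -0.5503] 22.5
2 [  -7.9461 -211.5033  -24.8162] [-0.0168 -0.0369 -1.0987] 22.8
3 [  -8.0102 -203.7726  -25.0106] [ 0.8293 -0.1605 -1.1132] 23.0
4 [  -8.04   -195.7943  -25.0224] [-0.4717  0.1202 -0.1374] 23.3
5 [  -8.0574 -187.7568  -25.0147] [ 0.474   0.1214 -0.3796] 23.5
6 [  -8.0737 -179.6556  -25.0137] [ 0.2105  0.5249 -0.3058] 23.8
7 [  -8.0838 -171.6012  -25.0117] [ 0.5665 -0.6727 -1.5018] 24.0
8 [  -8.0659 -163.6634  -25.0147] [-0.7276  0.0477 -1.079 ] 24.3
9 [  -8.045  -155.7884  -25.0053] [-0.1057  1.3357 -1.1071] 24.5
10 [  -8.0378 -147.8939  -25.0137] [-0.502  -0.108  -1.0055] 24.8
11 [  -8.0166 -139.7667  -25.0108] [ 0.8502  0.6366 -0.9095] 25.0
1 [  -8.0119 -138.0083  -25.0226] [ 0.0594  0.3032 -0.5155] 25.3
2 [  -7.975  -135.9623  -24.9928] [ 0.1237 -0.5597 -0.9018] 25.5
3 [  -8.0123 -133.8227  -25.0213] [ 0.2881 -0.4431 -1.3778] 25.8
4 [  -8.0709 -131.8309  -25.0375] [ 0.2042  1.9472 -1.1756] 26.0
5 [  -8.036  -129.8732  -25.0306] [ 0.2493  0.3406 -1.0346] 26.3
6 [  -7.9986 -127.8901  -25.0126] [0.5797 0.659  0.2302] 26.5
7 [  -8.0083 -125.8725  -24.9969] [ 1.4137  0.3273 -1.5022] 26.8
8 [  -7.995  -123.8605  -24.9955] [ 0.3953  0.4664 -0.4889] 27.0
9 [  -7.9775 -121.8356  -24.9895] [-0.3589  1.1984 -0.3698] 27.3
```

View pics/s4.png

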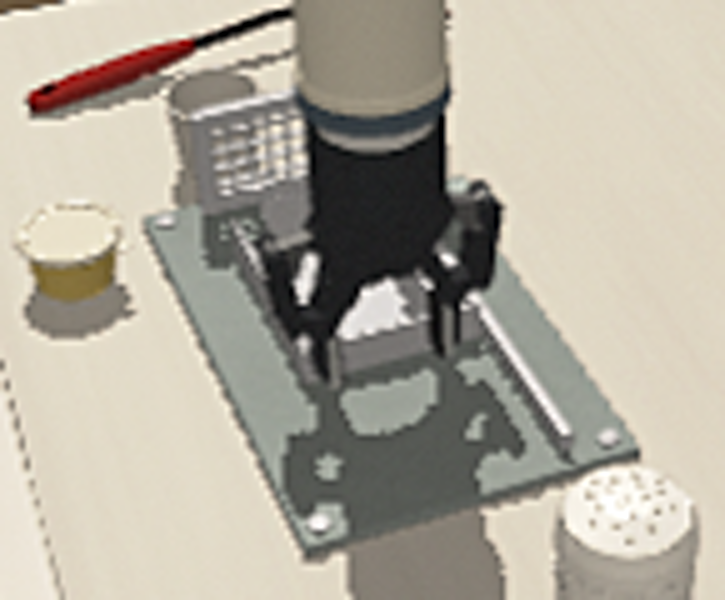

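```bash
cat >> h.py <<'E'
def plate():
    for n in ("scene","side"):
        c=arm.capture(n); W=cloud(c); B=np.dstack([(W[...,:2]-T)@RB,W[...,2]])*1000
        m=(B[...,0]>-45)&(B[...,0]<25)&(B[...,1]>-100)&(B[...,1]<15)&(B[...,2]>6)&(B[...,2]<30)&(c["image"].max(2)>70)
        P=B[m]; A_=np.c_[P[:,:2],np.ones(len(P))]
        for _ in range(4):
            s,*_r=np.linalg.lstsq(A_,P[:,2],rcond=None); k=abs(A_@s-P[:,2])<2.5; A_,P=A_[k],P[k]
        print(n,len(P),'slope',s[:2],'z at origin',s[2],'z at y-100',s[2]-100*s[1])
        fl=(abs(B[...,0])<40)&(B[...,1]>-150)&(B[...,1]<-95)&(B[...,2]>16)&(B[...,2]<30)&(c["image"].max(2)>60)
        if fl.sum(): print('flange y pct',np.percentile(B[fl][:,1],[5,50,95]),fl.sum())
E
python3 - <<'E'
from h import *
plate()
E
```

```text
scene 429 slope [-0.0033 -0.0005] z at origin 12.7315863731939 z at y-100 12.782841483002692
flange y pct [-109.7664 -108.6249 -107.3435] 32
side 116 slope [ 0.0107 -0.0092] z at origin 11.948835755720935 z at y-100 12.870819396552644
flange y pct [-130.2701 -112.6031 -108.9719] 76
```

The plate lies flat, with its surface at z of about 12.7 mm and slope near zero at the pin. That is only possible with the pin in the hole. I'll retreat and measure the knob.

Run:
```python
from h import *
h=np.pi/2
arm.line_to(bw(-.008,-.135,-.025),ori(h),max_speed=.15)
arm.line_to(bw(-.008,-.17,.09),ori(h),max_speed=.25)
arm.move_to(bw(-.12,-.17,.15),ori(h))
print(arm.get_time_s())
plate()
for n in ("scene","side"):
    c=arm.capture(n); pickle.dump(c,open(n+".pkl","wb")); W=cloud(c); B=np.dstack([(W[...,:2]-T)@RB,W[...,2]])*1000
    m=(abs(B[...,0]-43)<32)&(abs(B[...,1]+20)<45)&(B[...,2]>60)&(B[...,2]<105)&(c["image"].max(2)<75)
    P=B[m]; top=P[P[:,2]>88]
    for Q in (P,top):
        if len(Q)>3: print(n,len(Q),Q.mean(0),Q.min(0),Q.max(0),cv2.minAreaRect(Q[:,:2].astype(np.float32)))
c=pickle.load(open("scene.pkl","rb"))
cv2.imwrite("pics/s5.png",cv2.resize(c["image"][140:230,235:345,::-1],None,fx=6,fy=6,interpolation=cv2.INTER_CUBIC))
```

```text
28.8917
scene 419 slope [ 0.0072 -0.0053] z at origin 12.595610966344159 z at y-100 13.120845060118738
flange y pct [-109.8887 -108.2376 -104.5445] 88
side 419 slope [-0.0012 -0.0034] z at origin 12.494369435873576 z at y-100 12.830299135782658
flange y pct [-114.3103 -112.1523 -109.1186] 103
side 72 [ 37.7585 -34.8214  86.2108] [ 31.6058 -52.4034  68.4343] [48.3326 10.7596 95.7011] ((40.10184860229492, -20.823427200317383), (62.70108413696289, 12.166021347045898), 83.9302749633789)
side 37 [ 39.1231 -28.6192  92.6243] [ 32.8765 -48.9359  88.6   ] [48.3326 10.7596 95.7011] ((40.273704528808594, -19.342741012573242), (59.719970703125, 12.137368202209473), 83.9302749633789)
```

View pics/s5.png

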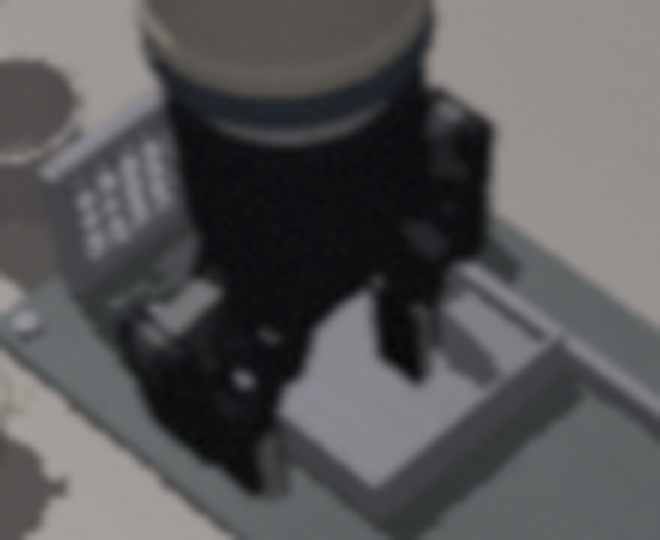

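Run:
```python
from h import *
X,Y=.0415,-.020; th=np.pi/2-.13
arm.move_gripper(.05)
arm.move_to(bw(X,Y,.12),ori(th)); f0=fb()
arm.line_to(bw(X,Y,.041),ori(th),max_speed=.1); print(fb()-f0,arm.get_time_s())
arm.move_gripper(0.0); print('width',arm.get_width(),arm.get_finger_force(),fb()-f0,arm.get_torque(),arm.get_time_s())
c=arm.capture("side"); cv2.imwrite("pics/s6.png",cv2.resize(c["image"][150:250,250:370,::-1],None,fx=5,fy=5,interpolation=cv2.INTER_CUBIC))
```

```text
[-0.5219  0.6429  0.6155] 31.1917
width 0.012217932282121681 61.712197065353394 [ 1.8723 -1.1514  1.6539] [-0.1208 -0.2114  0.0663] 31.6083
```

View pics/s6.png

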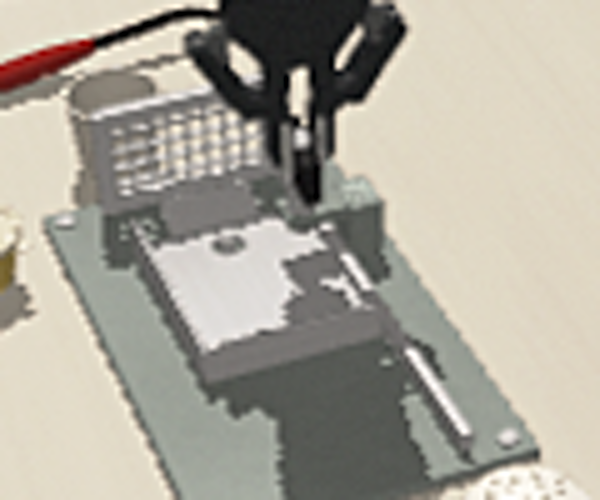

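The wing is gripped at a width of about 12–14 mm, with the fingertips near crop (300,170). The plate is flat with its hole at (228,243). Now I press down and then turn.

Run:
```python
from h import *
X,Y=.0415,-.020; th=np.pi/2-.13; f0=fb(); z=.041
while z>.0215:
    z-=.002; arm.line_to(bw(X,Y,z),ori(th),max_speed=.03); f=fb()-f0; print(round(z,4),arm.get_ee_pos()[2],f)
    if f[2]>18: break
z=arm.get_ee_pos()[2]-.0005
print(arm.get_time_s())
m0=arm.get_torque()[2]
for k in range(1,11):
    th-=.15; arm.line_to(bw(X,Y,z),ori(th),max_speed=.1); m=arm.get_torque()[2]-m0
    print(round(th,2),arm.get_eef_rot()[2]-A,m,fb()-f0,round(arm.get_time_s(),1))
    if abs(m)>2.5 and k>6: break
```

```text
0.039 0.039014432481126606 [ 1.6488 -0.5995 -2.177 ]
0.037 0.036870927597613345 [ 3.5776 -0.1082 -4.4789]
0.035 0.0348716936215941 [ 3.843  -0.5759 -4.126 ]
0.033 0.03284128709806134 [ 3.4998  0.1191 -4.3417]
0.031 0.030761144696640964 [ 3.6862 -0.4522 -2.7982]
0.029 0.02870333134952871 [ 4.2183 -0.7678 -3.6475]
0.027 0.02665993554783331 [ 5.7847 -0.0106 -3.6821]
0.025 0.024783607622816617 [ 4.4646 -0.5401 -2.3007]
0.023 0.024545387676639892 [-1.4547 -1.2469 18.4022]
33.9083
1.29 1.290035020177091 -0.09468026253554981 [0.334  0.0552 8.6732] 34.2
1.14 1.1399306714170687 -0.09811984365021703 [ 0.7081 -0.0401  9.8831] 34.5
0.99 0.9898763031666166 -0.03616551958095717 [-1.4548  1.0252 11.2106] 34.8
0.84 0.8397158223205007 -0.08758221369592478 [-1.7441  1.8554 12.2631] 35.1
0.69 0.6896412469231193 -0.07391399957492488 [-3.0413  2.9338 12.1276] 35.4
0.54 0.5395780597254071 0.005142558583629983 [-2.5602  3.1561 11.8851] 35.7
0.39 0.38942565909402344 -0.12093824923138605 [-3.1262  5.6076 12.6076] 36.0
0.24 0.2393493729471891 -0.08369179363703017 [-3.3451  7.5255 13.2054] 36.3
0.09 0.0891536397851766 -0.031168281674940623 [-3.3593  8.3449 13.9486] 36.6
-0.06 -0.057125040454070915 1.6196690738274486 [-3.8928 10.4668 13.1515] 36.9
```

The knob stopped after about 16.5 mm of press, and the turning torque rose at the stop. Releasing and checking.

Run:
```python
from h import *
X,Y=.0415,-.020; th=-.06
arm.move_gripper(.05); z=arm.get_ee_pos()[2]
arm.line_to(bw(X,Y,z+.1),ori(th),max_speed=.15)
arm.move_to(bw(-.12,-.26,.2),ori(th))
plate(); print(arm.get_time_s(),fb())
a,b=[arm.capture(n) for n in("scene","side")]
c=np.vstack([cv2.resize(a["image"][140:220,230:350],None,fx=5,fy=5,interpolation=3)[:300],cv2.resize(b["image"][165:225,245:365],None,fx=5,fy=5,interpolation=3)])
cv2.imwrite("pics/s7.png",c[...,::-1])
W=cloud(b); B=np.dstack([(W[...,:2]-T)@RB,W[...,2]])*1000
m=(abs(B[...,0]-43)<40)&(abs(B[...,1]+20)<45)&(B[...,2]>52)&(B[...,2]<105)&(b["image"].max(2)<75); P=B[m]
print(len(P),P.max(0),cv2.minAreaRect(P[:,:2].astype(np.float32)))
```

```text
scene 642 slope [-0.0043  0.0004] z at origin 12.801145727599074 z at y-100 12.758377148227158
flange y pct [-109.5542 -108.1513 -104.1899] 28
side 395 slope [-0.0013 -0.0038] z at origin 12.663839839703206 z at y-100 13.0473433869648
flange y pct [-115.014  -111.8054 -108.9194] 100
39.425 [ 0.2376 -0.8059  0.4207]
146 [ 70.0042 -13.0656  79.3038] ((40.70005798339844, -22.7250919342041), (59.06322479248047, 15.930970191955566), 5.103545665740967)
```

View pics/s7.png

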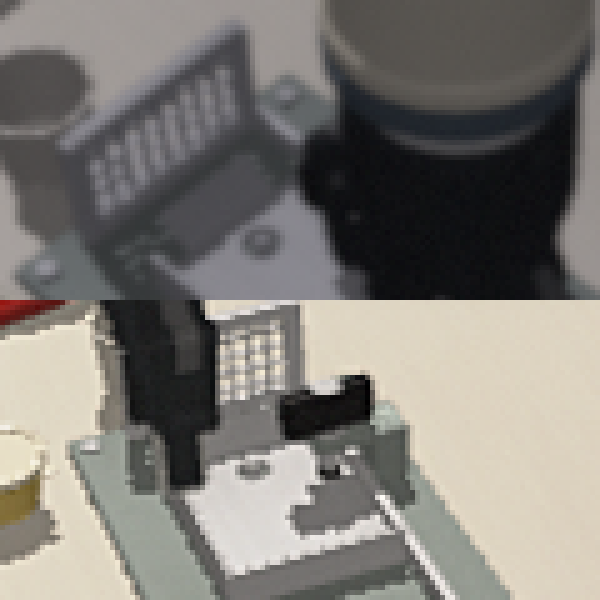

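The pin stands in the hole at (262,241) and the plate is flat. The wing top is at z of about 78 mm, which is down, and it lies across the bed, about 5° short of square, which is 1.48 rad. Nothing is touching the robot, so I'm handing in.

```bash
python3 -c "
from station import arm
print(arm.sign_off())"
```

```text
the job is handed in; nothing more can be done
None
```

I handed the job in at about 39 s: by my last camera check the plate lies flat with its hole over the pin, and the wing knob is fully down, turned to its stop and released; no verdict was returned.

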